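Lock the swing-arm bin holder and snap its pivot cap home

TASK

The bin holder's arm is only loosely held on its post: swing the orange clamp lever fully down so that the arm is locked at the height where it stands. Then take the yellow pivot cap from the black tray, set it mouth down on the white snap stud at the end of the arm, press it straight down through the click until it is fully home on the hub, and do not let go: keep bearing down on it firmly (about 10 N) and finish while still pressing. The arm must not slide on its post, and the other things on the bench stay where they are.

Things in the scene. Friction and masses are not known exactly. Their poses are not given: they have to be found in the camera images.
- stand: Fixed bench stand of the bin holder: round aluminium post, 30 mm diameter, 270 mm tall, on a 120 mm square, 10 mm thick dark steel base plate. Origin: post axis at bench level, z up; the boom points along the stand's own -x, the clamp lever is on its +y side, the forearm with the bin goes out to its -y side.
- carrier: Grey height collar (54 mm diameter, 50 mm tall) sliding on the post, with its boom (30 mm wide, top 11 mm above the origin) to the pivot hub 160 mm out along -x. Origin: post axis, mid-height of the collar; axes as the stand's. Lever, stud, forearm and bin ride on it. With the clamp slack, friction carries it but a push of about 5 N makes it slide down; with the lever fully down it holds over 40 N.
- seat (a point): Centre of the 50 mm hub's flat top, where the cap's rim comes to rest; axes as the carrier's. The white snap stud stands on it: 18 mm diameter, 26 mm tall, narrowing to 12 mm over the last 5 mm, with three spring-loaded bulges, widest (27 mm across) 12 mm above the seat.
- forearm: Dark steel swivel arm, 24 mm wide, turning stiffly on the pivot hub; origin on the pivot axis 16 mm below the seat, its x along the arm, pointing to the stand's -y give or take 0.4 rad. A blue parts bin (105 mm wide, 75 mm deep, rim 15 mm below the seat) hangs on it 100 to 250 mm out.
- lever_pivot (a point): Axis of the clamp lever at the middle of the lever, on the collar's +y side; axes as the carrier's. The lever turns about the carrier's y axis and stays where it is left.
- lever_ball (a point): Centre of the 18 mm ball at the end of the orange clamp lever, 85 mm from lever_pivot. The lever rises from its pivot towards the carrier's -x (the boom's end), 50 degrees above level at joint value 0, and swings down in the carrier's x-z plane, 52 mm to the +y side of the boom's middle. Pushing the ball down along its arc takes about 2 to 4 N.
- lever (a joint): Clamp lever angle, rad: 0 = raised 50 degrees above level (slack), growing as it swings down, 0.95 = stop, lying about level (4 degrees below) and clamped.
- cap: Yellow snap cap standing mouth down: 40 mm diameter, 32 mm tall, 30 g. Origin: centre of its rim (underside), z up. A lip at its mouth (bore 21 mm, 3 mm tall) must pass the stud's bulges: it meets them with the rim 18 mm above the seat, the push rises to 10 to 15 N at about 15 mm, then drops (click; the cap jumps down below 6 mm), and the last 3 mm to the seat go freely.
- tray: Black shallow tray, fixed to the bench, 150 mm (its x) by 130 mm, walls 12 mm tall and 3 mm thick, floor 3 mm thick; the cap stands in it. Origin: centre of its underside.
- stock_bin: Bystander: loose blue open-front parts bin, 150 x 105 mm, 75 mm tall. Origin: centre of its underside.
- tape_roll: Bystander: roll of brown packing tape lying flat, 100 mm diameter, 48 mm tall. Origin: centre of its underside.
- screwdriver: Bystander: screwdriver lying on the bench to the right of the work, about 200 mm long. Origin: near its middle.

How it is judged:
By the outcome, as a careful person would: the job done as asked, in the order asked, and still so for the second after the job is handed in, while the arm keeps its last pose, push and grip.
It also fails if it takes over 72 s, if anything falls off the work surface, if the arm or the gripper's body presses on something with over 40 N, if the wrist force passes 120 N, or if a joint passes its speed limit or range.

ROBOT

A 7-joint arm with a two-finger parallel gripper is mounted at the origin on the work surface. World frame = base frame: x ahead of the robot, y to its left, z up, the work surface at z = 0. Lengths are in m, angles in rad, forces in N, time in s.
With the tool pointing down it reaches from about 0.4 to 0.85 m from the base axis. Payload 4.5 kg.
Tool frame: the origin (TCP) lies at the very end of the fingers, on their centre line; the grasp point (between the pads) lies 19 mm behind it (r.pinch_z is the distance from the TCP to the grasp point, in m); z points along the fingers, y is the line along which they close (so a half turn about z gives the same grasp; the last joint's range is limited). The gripper opens to 88 mm and grips with 3 to 60 N. Pads are 18 mm wide; open, the fingers measure 123 mm over their backs; the gripper's body (75 mm by 187 mm) begins 45 mm behind the grasp point.
Start: joints at [-1.308, 0.689, -0.195, 1.565, 0.157, 0.902, -0.215], TCP at [0.142, 0.609, 0.239] pointing down, gripper open.
Joint ranges: [-3.01, 3.01], [-0.46, 2.08], [-1.47, 1.51], [0.13, 2.56], [-1, 4.14], [0.04, 2.09], [-2.66, 2.66]. Speed limits (rad/s): [2.57, 2.57, 3.14, 3.14, 3.14, 3.14, 3.14].

INTERFACE

Orientations are given as a unit quaternion [x, y, z, w].
In Python, from plant import r, cams gives the robot as it stands.
- The arm moves only by the shell command python3 -m pendant 'ROWS' [FORCE]. ROWS is JSON, a list of rows, each a list of 3 entries, a list of its own where there are three numbers: the closure, from -1 (fully open) to 1 (shut), then the shift along the tool's x, y, z in mm, then the turn, a rotation vector about the tool's x, y, z in degrees. A call has 1 to 8 rows; each row shifts and turns the commanded pose from where the row before left it, along the tool's axes as they then stand; what a row does not reach is not made up. A row lasts 1/8 s, in which the tool goes at most 62.5 mm and 10.7 degrees, less where a joint would pass 70% of its speed; a pose out of reach is approached as far as the arm can. A call with a gripper value outside its range is refused whole. The fingers move at their own pace and stop on an object; FORCE is the grip in N (left out, the last holds). Time passes only in rows, so rows that do not move let the fingers close. It gives the time, the measured TCP pose, the force, the opening and the grip force at its end, in the units of the state.
- r.get_state(): the state, without advancing time (a new reading comes with each control period).
- cams.snapshot(name): name is "scene" or "top" or "wrist"; returns a dict with "img" (400x640x3 uint8, red, green, blue), "camera_matrix" (3x3 intrinsics, pixels), "camera_from_world" (4x4, takes a point from world to camera coordinates); the wrist camera has in their place "tool_from_camera" (4x4, takes a point from camera to tool coordinates, whose origin is the TCP and whose axes are the flange's). Camera axes: x right, y up, looking along -z (the intrinsics and any distortion apply to the point x, -y, -z); pixel columns grow to the right and rows downward; lengths in m; the calibration is good to about 2 mm. The wrist camera is an equidistant fisheye: a pixel r from the principal point sees the ray r / f radians off the axis. A picture is of the moment at which its call begins: read the wrist's pose just before it. There is no depth.
- r.finish_job(): hands the job in; it is judged then, once.
The state is a dict: "clock": time; "q": joint angles; "qd": joint speeds; "joint_torque": joint torques, N m; "tool_pos": TCP position; "eef_rot": TCP orientation; "contact_force": force on the tool from outside, world axes, zero at the start; "moment": the same for the moment, N m; "opening": opening from 0.0 (shut) to 1.0 (fully open); "finger_force": force on a finger pad.
Only numpy, scipy, OpenCV 4.12 (cv2) and the standard library are available. Lean on these libraries where they do the work, as an engineer would, in place of code of your own. Each camera call takes 0.05 s, during which the arm holds its last target. There are 200 camera calls.

## Working session

There is one attempt and no reset: what is moved stays moved. The work goes in short steps, Python scripts to look and compute and a shell command to move; the robot and the scene stay as the last step left them, time stands still between calls to the robot, and variables do not carry over. Pictures are saved under pics/ and viewed, at most 10 in all, crops included, and the job is handed in when it is done.

```bash
mkdir -p pics; ls; python3 - <<'E'
from plant import r,cams
import cv2,numpy as np
s=r.get_state();print({k:np.round(v,3).tolist() for k,v in s.items()})
for n in("scene","top"):
    d=cams.snapshot(n);cv2.imwrite(f"pics/{n}0.png",d["img"][:,:,::-1]);print(n,d["camera_matrix"],d["camera_from_world"])
d=cams.snapshot("wrist");print(d["camera_matrix"],d["tool_from_camera"])
E
```

```text
pics
{'clock': 0.0, 'q': [-1.308, 0.69, -0.195, 1.566, 0.157, 0.902, -0.215], 'qd': [0.001, 0.0, 0.001, 0.001, -0.001, -0.001, 0.001], 'joint_torque': [0.0, -52.757, -1.267, -15.342, -0.053, 0.007, 0.0], 'tool_pos': [0.142, 0.608, 0.238], 'eef_rot': [0.114, 0.993, -0.001, -0.0], 'contact_force': [0.108, 0.043, 0.262], 'moment': [0.008, -0.028, 0.004], 'finger_force': 0.0, 'opening': 1.001}
scene [[377.45215352   0.         328.24786552]
 [  0.         377.45215352 203.38601658]
 [  0.           0.           1.        ]] [[-0.77745362  0.62884673  0.01084724  0.47154476]
 [-0.50261173 -0.63157022  0.59033932  0.18077449]
 [ 0.37808374  0.45350949  0.80708229 -1.26626494]
 [ 0.          0.          0.          1.        ]]
top [[460.99591718   0.         319.28402052]
 [  0.         460.99591718 205.08260696]
 [  0.           0.           1.        ]] [[ 1.95060940e-02 -9.99808834e-01  1.34442929e-03 -4.82674621e-02]
 [ 9.95027806e-01  1.95441406e-02  9.76611075e-02 -5.80095528e-01]
 [-9.76687137e-02 -5.67242213e-04  9.95218820e-01 -1.27175046e+00]
 [ 0.00000000e+00  0.00000000e+00  0.00000000e+00  1.00000000e+00]]
[[309.70691629   0.         318.48658291]
 [  0.         309.70691629 198.85949435]
 [  0.           0.           1.        ]] [[ 1.43983553e-03  9.66927878e-01  2.55045889e-01  6.57476068e-02]
 [ 9.99998500e-01 -1.14670718e-03 -1.29800264e-03  3.10198909e-04]
 [-9.62611989e-04  2.55047376e-01 -9.66928079e-01 -1.46117170e-01]
 [ 0.00000000e+00  0.00000000e+00  0.00000000e+00  1.00000000e+00]]
```

View pics/scene0.png

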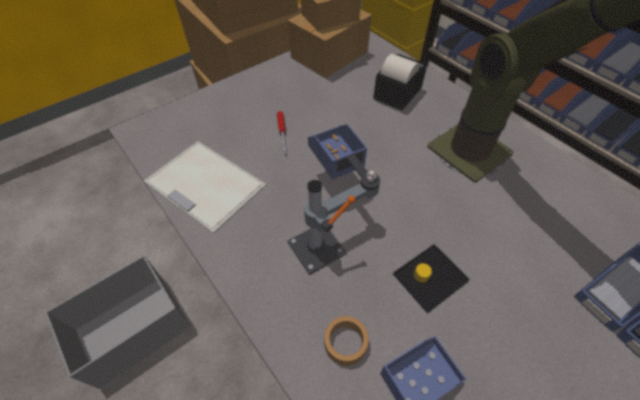

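View pics/top0.png

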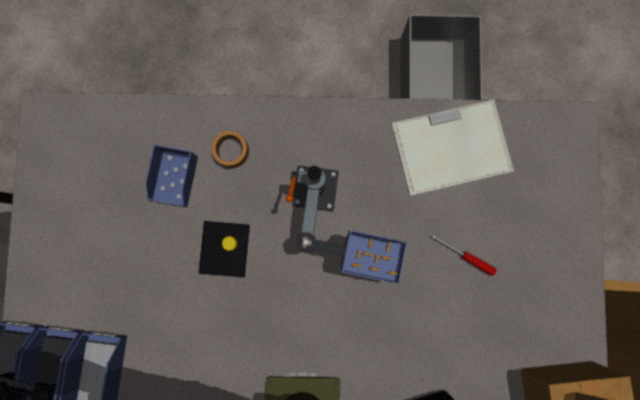

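The scene view shows the post top at (315,186), the hub with stud near (371,178), the orange lever's ball near (351,199) and the yellow cap at (423,270). In the top view the cap is at (229,243), the stud at (306,241) and the base plate centre at (315,188). I'll enlarge both.

```bash
cat > h.py <<'E'
import numpy as np,cv2
from scipy.spatial.transform import Rotation as R
def ray(d,uv):
    K=d["camera_matrix"];T=d["camera_from_world"];v=np.linalg.solve(K,[*uv,1.]);v=np.array([v[0],-v[1],-v[2]])
    return -T[:3,:3].T@T[:3,3],T[:3,:3].T@v/np.linalg.norm(v)
def onz(d,uv,z):
    o,v=ray(d,uv);return o+v*(z-o[2])/v[2]
def tri(rays):
    A=[np.eye(3)-np.outer(v,v) for o,v in rays];p=np.linalg.solve(sum(A),sum(a@o for a,(o,v) in zip(A,rays)))
    return p,[np.linalg.norm(a@(p-o)) for a,(o,v) in zip(A,rays)]
def wray(d,s,uv):
    K=d["camera_matrix"];X=d["tool_from_camera"];a=np.array([(uv[0]-K[0,2]),(uv[1]-K[1,2])])
    th=np.linalg.norm(a)/K[0,0];a=a/np.linalg.norm(a)*np.sin(th);v=np.array([a[0],-a[1],-np.cos(th)])
    Q=R.from_quat(s["eef_rot"]).as_matrix();return np.array(s["tool_pos"])+Q@X[:3,3],Q@X[:3,:3]@v
def wproj(d,s,p):
    K=d["camera_matrix"];X=d["tool_from_camera"];Q=R.from_quat(s["eef_rot"]).as_matrix()
    c=X[:3,:3].T@(Q.T@(np.array(p)-s["tool_pos"])-X[:3,3]);n=np.hypot(c[0],c[1]);th=np.arctan2(n,-c[2])
    return K[0,2]+K[0,0]*th*c[0]/n,K[1,2]-K[0,0]*th*c[1]/n
E
python3 - <<'E'
import cv2,numpy as np
a=cv2.imread("pics/scene0.png")[160:310,280:460];b=cv2.imread("pics/top0.png")[150:290,190:350]
a=cv2.resize(a,None,fx=4,fy=4,interpolation=2);b=cv2.resize(b,None,fx=4,fy=4,interpolation=2)
cv2.imwrite("pics/c1.png",a);cv2.imwrite("pics/c2.png",b)
E
```

```text
(no output)
```

View pics/c1.png

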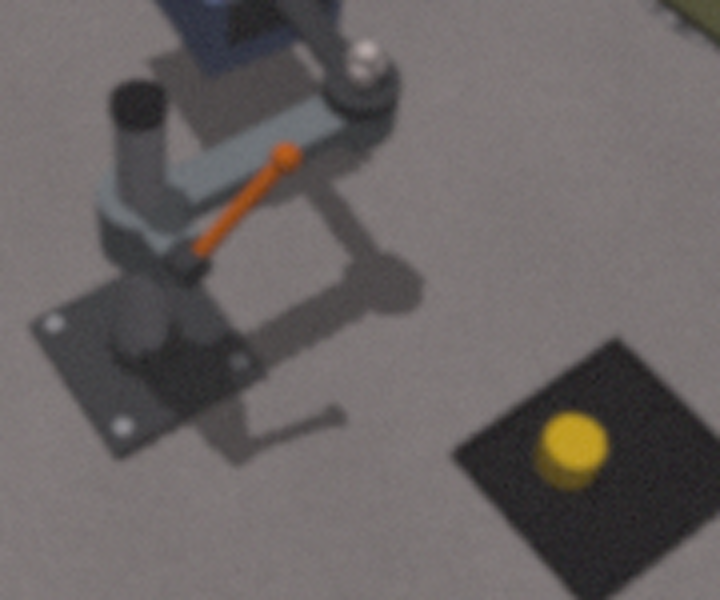

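View pics/c2.png

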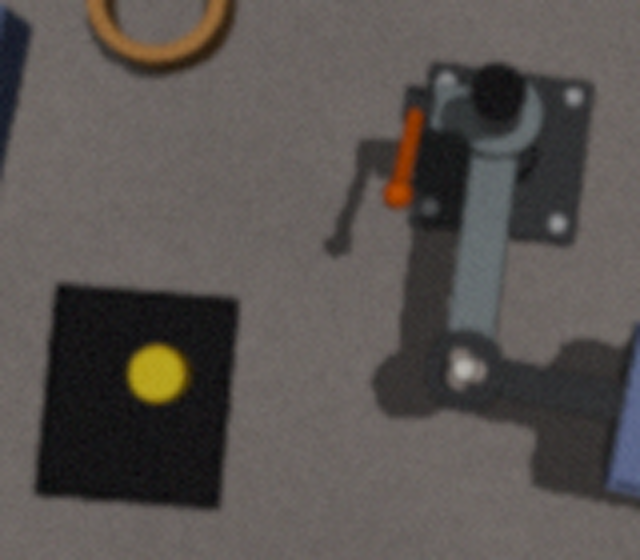

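The crops show: in c1 (scene ×4) the ball at (286,156), the stud tip at (367,53), the post top at (138,104) and the cap top at (575,441). In c2 (top ×4) the ball is at (398,194), the stud at (464,368), the post top at (498,93) and the cap top at (157,373).

```bash
python3 - <<'E'
from plant import r,cams
from h import *
S=cams.snapshot("scene");T=cams.snapshot("top")
f=lambda p,o:((p[0]+.5)/4-.5+o[0],(p[1]+.5)/4-.5+o[1])
P={}
for n,a,b in(("ball",(286,156),(398,194)),("stud",(367,53),(464,368)),("post",(138,104),(498,93)),("cap",(575,441),(157,373))):
    p,e=tri([ray(S,f(a,(280,160))),ray(T,f(b,(190,150)))]);P[n]=p;print(n,p.round(4),np.round(e,4))
print("cap@.035",onz(T,f((157,373),(190,150)),.035).round(4))
print("posttop@.27",onz(T,f((498,93),(190,150)),.27).round(4))
print("base",onz(T,f((502,154),(190,150)),.01).round(4))
d=P["stud"]-P["post"];print("boom yaw deg",np.degrees(np.arctan2(d[1],d[0])),np.hypot(d[0],d[1]))
E
```

```text
ball [0.5746 0.0355 0.2391] [0.0012 0.0012]
stud [ 0.473  -0.0049  0.2168] [0.0015 0.0015]
post [ 0.6312 -0.0234  0.2715] [0.0003 0.0003]
cap [0.469  0.2137 0.0344] [0.0013 0.0013]
cap@.035 [0.4697 0.2126 0.035 ]
posttop@.27 [ 0.6317 -0.0237  0.27  ]
base [ 0.6314 -0.024   0.01  ]
boom yaw deg 173.32726481154162 0.1592509135212537
```

```bash
cat >> h.py <<'E'
def to(s,p):
    return (R.from_quat(s["eef_rot"]).inv().apply(np.array(p)-s["tool_pos"])*1000).round(1)
E
python3 -m pendant '[[1,[0,0,-30],[0,0,0]],[1,[0,0,-40],[0,0,0]],[1,[-20,-16,0],[0,0,0]],[1,[-34,-28,0],[0,0,0]],[1,[-34,-28,0],[0,0,0]],[1,[-34,-28,0],[0,0,0]],[1,[-34,-28,0],[0,0,0]],[1,[-34,-28,0],[0,0,0]]]'
python3 -m pendant '[[1,[-34,-28,0],[0,0,0]],[1,[-34,-28,0],[0,0,0]],[1,[-34,-28,0],[0,0,0]],[1,[-34,-28,0],[0,0,0]],[1,[-34,-28,0],[0,0,0]],[1,[-34,-28,0],[0,0,0]],[1,[-34,-28,0],[0,0,0]],[1,[-20,-20,0],[0,0,-6.4]]]'
python3 -m pendant '[[1,[-20,-20,0],[0,0,0]],[1,[0,0,0],[0,0,0]],[1,[0,0,0],[0,0,0]]]'
python3 -c "
from plant import r,cams
from h import *
s=r.get_state();d=cams.snapshot('wrist');cv2.imwrite('pics/w1.png',d['img'][:,:,::-1])
print(s['clock'],s['tool_pos'],s['eef_rot'],s['contact_force'],to(s,[.5746,.0355,.258]))
for p in([.5746,.0355,.2391],[.473,-.0049,.2168]):print(wproj(d,s,p))"
```

```text
clock: 1.25
tool_pos: [0.2922, 0.4124, 0.3088]
eef_rot: [0.114, 0.993, 0.0, 0.0]
contact_force: [0.2, -0.1, 0.0]
opening: 0.117
finger_force: 0.0
clock: 2.25
tool_pos: [0.4949, 0.1427, 0.3086]
eef_rot: [0.058, 0.998, -0.0, 0.0]
contact_force: [-0.2, 0.7, -0.3]
opening: 0.005
finger_force: 0.0
clock: 2.62
tool_pos: [0.5105, 0.1237, 0.3086]
eef_rot: [0.058, 0.998, 0.0, -0.0]
contact_force: [0.6, -0.0, 0.1]
opening: 0.003
finger_force: 0.0
2.625 [0.51049506 0.12370805 0.30864046] [ 5.79495727e-02  9.98319361e-01  3.98020408e-04 -3.76683437e-04] [ 0.64263359 -0.00841688  0.09031673] [-73.9 -80.2  50.5]
(np.float64(222.2340575387913), np.float64(293.82181938263705))
(np.float64(162.69914195664762), np.float64(176.73427085345486))
```

View pics/w1.png

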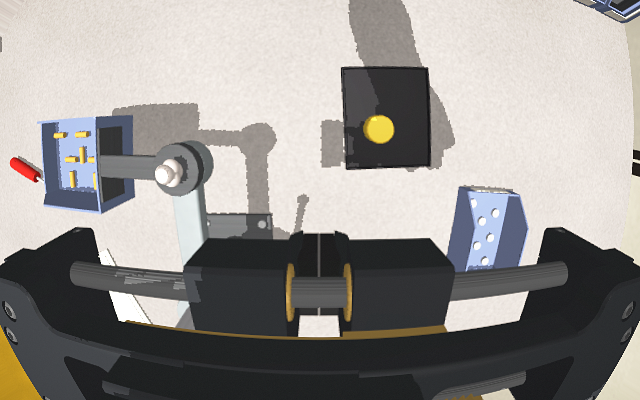

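The wrist view shows the stud tip at (165,172), about 5 px from the prediction, and the cap top at (379,129) in the tray. The lever is hidden by the gripper. I'm moving over the ball.

```bash
python3 -c "
from plant import r,cams
from h import *
s=r.get_state();d=cams.snapshot('wrist')
o,v=wray(d,s,(379.5,128.5));print('cap',o+v*(.035-o[2])/v[2])
o,v=wray(d,s,(165,172));print('stud',o+v*(.2168-o[2])/v[2])"
python3 -m pendant '[[1,[-15,-20,0],[0,0,0]],[1,[-25,-30,0],[0,0,0]],[1,[-25,-25,10],[0,0,0]],[1,[-9,-5,20],[0,0,0]],[1,[0,0,0],[0,0,0]],[1,[0,0,10],[0,0,0]],[1,[0,0,0],[0,0,0]],[1,[0,0,0],[0,0,0]]]'
```

```text
cap [0.46608427 0.21383906 0.035     ]
stud [ 0.46932824 -0.00143671  0.2168    ]
clock: 3.72
tool_pos: [0.5752, 0.0353, 0.269]
eef_rot: [0.058, 0.998, 0.0, 0.0]
contact_force: [0.8, 0.3, 0.6]
opening: 0.004
finger_force: 0.0
```

```bash
python3 -m pendant '[[1,[0,0,10],[0,0,0]],[1,[0,0,8],[0,0,0]],[1,[2,0,3],[0,0,0]],[1,[3,0,3],[0,0,0]],[1,[3,0,3],[0,0,0]],[1,[3,0,3],[0,0,0]],[1,[2,0,3],[0,0,0]],[1,[2,0,3],[0,0,0]]]'
python3 -m pendant '[[1,[2,0,3],[0,0,0]],[1,[2,0,3],[0,0,0]],[1,[2,0,3],[0,0,0]],[1,[1.5,0,3],[0,0,0]],[1,[1.5,0,3],[0,0,0]]]'
```

```text
clock: 4.72
tool_pos: [0.56, 0.0364, 0.2326]
eef_rot: [0.058, 0.998, 0.0, -0.0]
contact_force: [-0.1, 0.3, 2.0]
opening: 0.004
finger_force: 1.3
clock: 5.35
tool_pos: [0.5512, 0.0374, 0.2175]
eef_rot: [0.058, 0.998, 0.0, -0.0]
contact_force: [-1.8, 0.5, 3.2]
opening: 0.005
finger_force: 1.4
```

```bash
python3 -m pendant '[[1,[1.5,0,3],[0,0,0]],[1,[1,0,3],[0,0,0]],[1,[1,0,3],[0,0,0]],[1,[1,0,3],[0,0,0]],[1,[1,0,3],[0,0,0]],[1,[0.5,0,3],[0,0,0]],[1,[0.5,0,3],[0,0,0]],[1,[0.5,0,3],[0,0,0]]]'
python3 -m pendant '[[1,[0.3,0,3],[0,0,0]],[1,[0,0,3],[0,0,0]],[1,[0,0,3],[0,0,0]],[1,[0,0,2],[0,0,0]]]'
```

```text
clock: 6.35
tool_pos: [0.5445, 0.0381, 0.1935]
eef_rot: [0.059, 0.998, 0.0, -0.0]
contact_force: [-2.8, 0.8, 2.3]
opening: 0.005
finger_force: 1.5
clock: 6.85
tool_pos: [0.5443, 0.0382, 0.1825]
eef_rot: [0.059, 0.998, 0.0, -0.0]
contact_force: [-1.2, 0.2, 3.8]
opening: 0.003
finger_force: 1.4
```

```bash
for i in 1 2; do python3 -m pendant '[[1,[0,0,2],[0,0,0]],[1,[0,0,2],[0,0,0]]]'|grep -E "tool_pos|contact"; done
```

```text
tool_pos: [0.5443, 0.0383, 0.1802]
contact_force: [-8.3, -0.2, 23.3]
tool_pos: [0.5442, 0.0384, 0.178]
contact_force: [-10.6, 0.3, 34.1]
```

```bash
python3 -m pendant '[[1,[0,0,-4],[0,0,0]],[1,[0,0,-10],[0,0,0]],[1,[0,0,-30],[0,0,0]],[1,[0,0,-40],[0,0,0]],[1,[0,0,-40],[0,0,0]],[1,[0,30,0],[0,0,0]],[1,[0,40,0],[0,0,0]],[1,[0,0,0],[0,0,0]]]'
python3 - <<'E'
from plant import r,cams
from h import *
s=r.get_state();w=cams.snapshot("wrist")["img"];a=cams.snapshot("scene")["img"][160:260,290:410];b=cams.snapshot("top")["img"][155:255,260:380]
f=lambda i:cv2.resize(i,(400,333),interpolation=2)
o=np.hstack([f(a),f(b)]);cv2.imwrite("pics/l1.png",o[:,:,::-1]);cv2.imwrite("pics/w2.png",w[:,:,::-1]);print(s["clock"],s["tool_pos"],s["eef_rot"],s["contact_force"])
E
```

```text
clock: 8.35
tool_pos: [0.5532, 0.112, 0.299]
eef_rot: [0.056, 0.998, 0.002, 0.001]
contact_force: [-0.3, -0.6, 0.8]
opening: 0.005
finger_force: 0.0
8.35 [0.55316477 0.11202823 0.29897138] [5.55917024e-02 9.98451663e-01 1.73252873e-03 9.15676491e-04] [-0.3417569  -0.6057661   0.77723561]
```

View pics/l1.png

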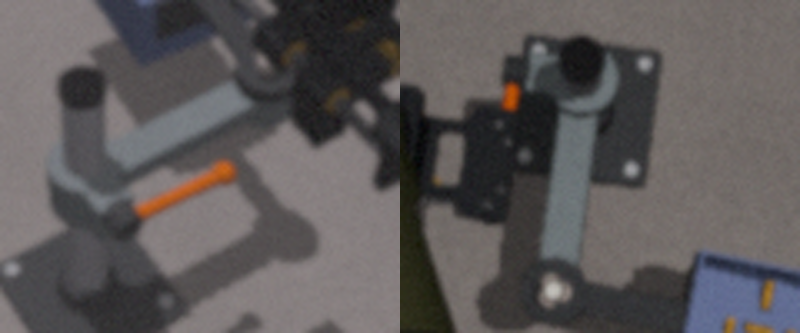

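Left (scene): the lever now lies flat, with its ball at about (228,170) in the crop. I'll check its angle and the arm height numerically.

```bash
python3 - <<'E'
from plant import r,cams
from h import *
S=cams.snapshot("scene");T=S["camera_from_world"];K=S["camera_matrix"]
def pr(p):
    c=T[:3,:3]@p+T[:3,3];u=K@[c[0],-c[1],-c[2]];return u[:2]/u[2]
post=np.array([.6315,-.0237,0]);cx=np.array([.9932,-.1161,0]);cy=np.array([.1161,.9932,0])
for ph in(50,10,5,0,-4):
    a=np.radians(ph);b=post+cx*(-.0085-.085*np.cos(a))+cy*.0522+np.array([0,0,.174+.085*np.sin(a)]);print(ph,pr(b).round(1),(b[2]).round(4))
im=S["img"][160:260,290:410].astype(int)
m=(im[:,:,0]>120)&(im[:,:,0]-im[:,:,2]>80);y,x=np.where(m);print("tip px",290+x.max(),160+y.min(),160+y[x>x.max()-5].mean(),m.sum())
o=cv2.imread("pics/scene0.png")[:,:,::-1]
g=S["img"]
for a,n in(((300,335,190,250),"collar"),):
    A=cv2.cvtColor(np.ascontiguousarray(o[195:232,300:318]),7).astype(np.float32);B=cv2.cvtColor(np.ascontiguousarray(g[195:232,300:318]),7).astype(np.float32)
    print("shift",cv2.phaseCorrelate(A,B,cv2.createHanningWindow(A.shape[::-1],cv2.CV_32F)))
# post-to-carrier shift per mm
print((pr(post+[0,0,.18])-pr(post+[0,0,.17])))
E
```

```text
50 [350.5 198.6] 0.2391
10 [359.4 206.2] 0.1888
5 [359.5 207.9] 0.1814
0 [359.4 209.6] 0.174
-4 [359.1 211.1] 0.1681
tip px 359 209 211.22222222222223 124
shift ((-0.058510630871200675, 0.32885905872437604), 1.1440969811545478)
[-0.07710994 -2.41465985]
```

```bash
python3 -m pendant '[[-0.5,[20,20,0],[0,0,0]],[-0.5,[26,25,0],[0,0,0]],[-0.5,[26,25,0],[0,0,0]],[-0.5,[24,21,20],[0,0,0]],[-0.5,[0,0,40],[0,0,9]],[-0.5,[0,0,40],[0,0,9]],[-0.5,[0,0,30],[0,0,9]],[-0.5,[0,0,20],[0,0,9]]]' 50
python3 -m pendant '[[-0.5,[0,0,20],[0,0,9]],[-0.5,[0,0,20],[0,0,0]],[-0.5,[0,0,0],[0,0,0]],[-0.5,[0,0,0],[0,0,0]]]'
python3 - <<'E'
from plant import r,cams
from h import *
s=r.get_state();d=cams.snapshot("wrist");cv2.imwrite("pics/w3.png",d["img"][:,:,::-1]);print(s["q"])
print(to(s,[.468,.213,.006]))
for p in([.468,.213,.035],[*s["tool_pos"][:2],.035]):print(wproj(d,s,p))
E
```

```text
clock: 9.55
tool_pos: [0.468, 0.2077, 0.1474]
eef_rot: [0.367, 0.93, -0.001, 0.0]
contact_force: [-0.0, 0.0, -0.1]
opening: 0.746
finger_force: 0.0
clock: 10.05
tool_pos: [0.4684, 0.2088, 0.1093]
eef_rot: [0.437, 0.9, 0.0, 0.0]
contact_force: [0.4, -1.0, -0.1]
opening: 0.75
finger_force: 0.0
[-0.52290419  0.75620674  0.02210899  2.01836826 -0.04168852  0.36647023
  0.19941512]
[  3.6   2.1 103.3]
(np.float64(321.18800493511327), np.float64(204.44827289662322))
(np.float64(318.1490824986533), np.float64(209.01769549691818))
```

View pics/w3.png

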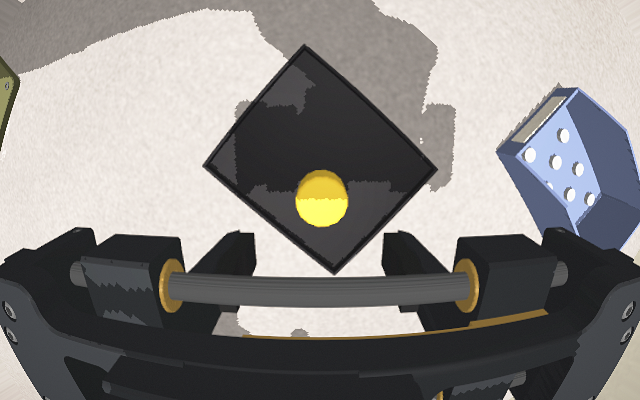

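The cap spans columns 296–348 and rows 170–227, so its top-face centre is near (322,201). It stands between the open fingers, which are clear of the tray walls.

```bash
python3 - <<'E'
from plant import r,cams
from h import *
s=r.get_state();d=cams.snapshot("wrist")
o,v=wray(d,s,(322,201));p=o+v*(.035-o[2])/v[2];print(p,to(s,[p[0],p[1],.0065]))
E
```

```text
[0.46696324 0.21562561 0.035     ] [  6.2   2.7 103. ]
```

```bash
python3 -m pendant '[[-0.5,[5.5,2.5,20],[0,0,0]],[-0.5,[0,0,25],[0,0,0]],[-0.5,[0,0,25],[0,0,0]],[-0.5,[0,0,18],[0,0,0]],[-0.5,[0,0,9],[0,0,0]],[-0.5,[0,0,5],[0,0,0]],[-0.5,[0,0,0],[0,0,0]],[0,[0,0,0],[0,0,0]]]'
python3 -m pendant '[[0.2,[0,0,0],[0,0,0]],[0.4,[0,0,0],[0,0,0]],[1,[0,0,0],[0,0,0]],[1,[0,0,0],[0,0,0]],[1,[0,0,0],[0,0,0]],[1,[0,0,0],[0,0,0]]]' 50
```

```text
clock: 11.15
tool_pos: [0.4667, 0.2153, 0.0072]
eef_rot: [0.436, 0.9, 0.0, 0.0]
contact_force: [-0.3, 0.2, -0.3]
opening: 0.661
finger_force: 0.0
clock: 11.9
tool_pos: [0.4665, 0.2153, 0.007]
eef_rot: [0.436, 0.9, 0.0, 0.0]
contact_force: [-0.4, 0.2, 4.9]
opening: 0.446
finger_force: 50.0
```

```bash
python3 -m pendant '[[1,[0,0,-10],[0,0,0]],[1,[0,0,-30],[0,0,0]],[1,[0,0,-40],[0,0,0]],[1,[0,0,-45],[0,0,0]],[1,[0,0,-45],[0,0,-9]],[1,[0,0,-45],[0,0,-9]],[1,[0,0,-45],[0,0,-9]],[1,[0,0,-30],[0,0,-9]]]'
python3 -m pendant '[[1,[0,0,0],[0,0,-9]],[1,[0,0,0],[0,0,0]]]'
python3 - <<'E'
from plant import r,cams
from h import *
s=r.get_state()
print(to(s,[.531,-.010,.27]))
E
```

```text
clock: 12.9
tool_pos: [0.4663, 0.215, 0.2992]
eef_rot: [0.134, 0.991, 0.0, 0.001]
contact_force: [-0.1, 0.4, -1.0]
opening: 0.445
finger_force: 50.0
clock: 13.15
tool_pos: [0.4659, 0.2147, 0.2971]
eef_rot: [0.059, 0.998, -0.0, -0.0]
contact_force: [0.3, -0.3, -0.4]
opening: 0.445
finger_force: 50.0
[ -91.3 -215.4   27.1]
```

```bash
python3 -m pendant '[[1,[-9,-20,0],[0,0,0]],[1,[-16,-38,0],[0,0,0]],[1,[-16,-38,0],[0,0,0]],[1,[-16,-38,0],[0,0,0]],[1,[-16,-38,0],[0,0,0]],[1,[-12,-28,0],[0,0,0]],[1,[-6,-15,13],[0,0,0]],[1,[0,0,14],[0,0,0]]]'
python3 -m pendant '[[1,[0,0,0],[0,0,0]],[1,[0,0,0],[0,0,0]]]'
python3 - <<'E'
from plant import r,cams
from h import *
s=r.get_state();d=cams.snapshot("wrist");cv2.imwrite("pics/w4.png",d["img"][:,:,::-1])
for p in([.473,-.0049,.2168],[.4693,-.0014,.2168]):print(wproj(d,s,p))
E
```

```text
clock: 14.15
tool_pos: [0.5311, -0.0096, 0.2683]
eef_rot: [0.06, 0.998, -0.0, -0.001]
contact_force: [-0.3, 0.6, -0.5]
opening: 0.441
finger_force: 50.0
clock: 14.4
tool_pos: [0.5313, -0.0073, 0.2696]
eef_rot: [0.057, 0.998, 0.0, -0.0]
contact_force: [-0.7, -0.2, -0.8]
opening: 0.444
finger_force: 50.0
(np.float64(310.77233268389494), np.float64(130.65246432149706))
(np.float64(315.5627211838785), np.float64(124.30621732031322))
```

View pics/w4.png

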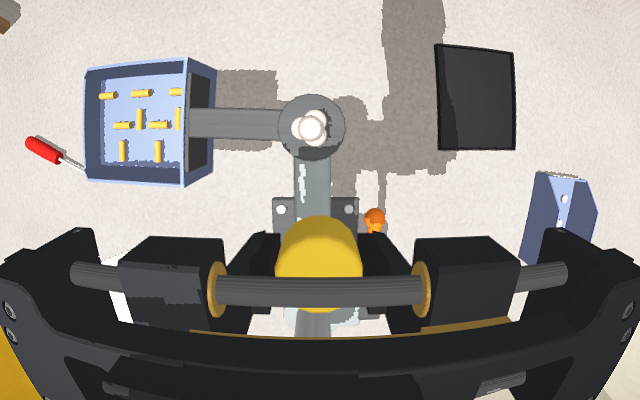

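The view shows the stud tip at about (311,128) centred on the hub, the cap held square at column 319, and the lever ball at (375,218) beside the boom.

```bash
python3 - <<'E'
from plant import r,cams
from h import *
s=r.get_state();d=cams.snapshot("wrist");g=d["img"]
c=g[90:165,275:350].astype(int)
for t in(180,215,240):
    m=(c.min(2)>t)&(np.hypot(*(np.mgrid[90:165,275:350]-np.array([127,311])[:,None,None]))<30)
    y,x=np.where(m);print(t,m.sum(),x.mean()+275,y.mean()+90,x.min()+275,x.max()+275,y.min()+90,y.max()+90)
gr=cv2.cvtColor(g,cv2.COLOR_RGB2GRAY);print(cv2.HoughCircles(gr[80:175,265:360],cv2.HOUGH_GRADIENT,1,40,param1=120,param2=15,minRadius=26,maxRadius=40))
for uv in((311,128),(311,127)):
    for z in(.2168,.203,.191):
        o,v=wray(d,s,uv);p=o+v*(z-o[2])/v[2];print(uv,z,p.round(4),to(s,p))
E
python3 -c "
import cv2;i=cv2.imread('pics/w4.png')[80:175,255:375];cv2.imwrite('pics/w4c.png',cv2.resize(i,None,fx=6,fy=6,interpolation=2))"
```

```text
180 847 309.8961038961039 127.20661157024793 291 325 109 145
215 665 309.8812030075188 127.40751879699249 292 325 110 145
240 495 309.2828282828283 127.57777777777778 292 323 111 144
[[[46.5 46.5 34.1]]]
(311, 128) 0.2168 [ 0.4716 -0.0048  0.2168] [59.9 -4.2 53. ]
(311, 128) 0.203 [ 0.472  -0.0052  0.203 ] [59.5 -4.5 66.8]
(311, 128) 0.191 [ 0.4723 -0.0055  0.191 ] [59.1 -4.8 78.8]
(311, 127) 0.2168 [ 0.4709 -0.0047  0.2168] [60.5 -4.2 53. ]
(311, 127) 0.203 [ 0.4713 -0.0051  0.203 ] [60.2 -4.5 66.8]
(311, 127) 0.191 [ 0.4715 -0.0054  0.191 ] [59.9 -4.8 78.8]
```

View pics/w4c.png

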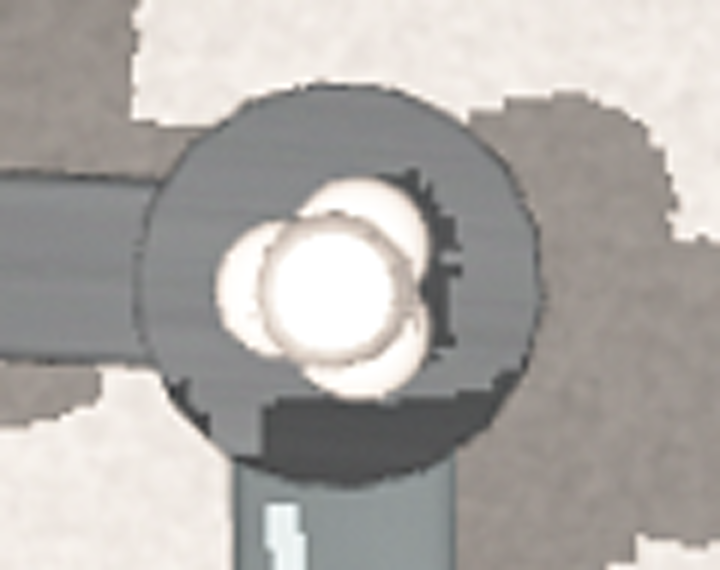

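```bash
python3 -m pendant '[[1,[15,-1,0],[0,0,0]],[1,[20,-1.5,0],[0,0,0]],[1,[15,-1,0],[0,0,0]],[1,[10,-1,0],[0,0,0]],[1,[0,0,0],[0,0,0]],[1,[0,0,0],[0,0,0]],[1,[0,0,0],[0,0,0]]]'
python3 - <<'E'
from plant import r
from h import *
s=r.get_state();print(s["tool_pos"],s["eef_rot"],s["contact_force"],to(s,[.4714,-.0050,.25]))
E
```

```text
clock: 15.38
tool_pos: [0.4721, -0.0064, 0.2697]
eef_rot: [0.059, 0.998, 0.0, 0.0]
contact_force: [0.6, -0.5, -1.3]
opening: 0.443
finger_force: 50.0
[ 0.47208427 -0.00639269  0.26969377] [5.85540949e-02 9.98284188e-01 1.32608583e-04 2.84376642e-04] [ 0.58979396 -0.49705874 -1.29845369] [ 0.9  1.3 19.7]
```

```bash
python3 -m pendant '[[1,[0.7,1.2,10],[0,0,0]],[1,[0,0,15],[0,0,0]],[1,[0,0,12],[0,0,0]],[1,[0,0,6],[0,0,0]],[1,[0,0,0],[0,0,0]],[1,[0,0,0],[0,0,0]]]' 60
python3 -c "
from plant import r
from h import *
s=r.get_state();print(to(s,[.4714,-.0050,.19]))"
python3 -m pendant '[[1,[0,0,2],[0,0,0]],[1,[0,0,2],[0,0,0]],[1,[0,0,2],[0,0,0]],[1,[0,0,2],[0,0,0]],[1,[0,0,0],[0,0,0]]]'
```

```text
clock: 16.12
tool_pos: [0.4712, -0.0051, 0.227]
eef_rot: [0.059, 0.998, 0.0, 0.0]
contact_force: [-0.2, -0.4, -0.1]
opening: 0.444
finger_force: 60.0
[-0.2  0.2 37. ]
clock: 16.75
tool_pos: [0.4708, -0.0052, 0.2185]
eef_rot: [0.059, 0.998, 0.0, -0.0]
contact_force: [-0.8, 0.4, -0.5]
opening: 0.442
finger_force: 60.0
```

```bash
for i in 1 2 3; do python3 -m pendant '[[1,[0,0,1.5],[0,0,0]],[1,[0,0,1.5],[0,0,0]]]'|grep -E "tool_pos|contact"; done
```

```text
tool_pos: [0.4709, -0.0052, 0.2156]
contact_force: [0.3, -0.9, 0.6]
tool_pos: [0.4709, -0.0052, 0.2127]
contact_force: [-0.2, -0.8, 3.7]
tool_pos: [0.4707, -0.0054, 0.2105]
contact_force: [-4.0, -0.0, 14.4]
```

```bash
for i in 1 2 3; do python3 -m pendant '[[1,[0.2,0,1],[0,0,0]],[1,[0,0,0.5],[0,0,0]]]'|grep -E "tool_pos|contact"; done
```

```text
tool_pos: [0.4705, -0.0055, 0.2092]
contact_force: [-3.6, -0.1, 13.6]
tool_pos: [0.4702, -0.0055, 0.2074]
contact_force: [-2.0, -0.7, 7.9]
tool_pos: [0.47, -0.0054, 0.2054]
contact_force: [-0.5, -0.8, 2.7]
```

```bash
python3 -m pendant '[[1,[0,0,2],[0,0,0]],[1,[0,0,2],[0,0,0]],[1,[0,0,2],[0,0,0]],[1,[0,0,1],[0,0,0]]]'|grep -E "tool_pos|contact"; for i in 1 2 3; do python3 -m pendant '[[1,[0,0,1],[0,0,0]],[1,[0,0,0],[0,0,0]]]'|grep -E "tool_pos|contact"; done
```

```text
tool_pos: [0.4705, -0.0049, 0.198]
contact_force: [0.1, -0.9, 0.3]
tool_pos: [0.4706, -0.0048, 0.1973]
contact_force: [0.2, 0.2, 0.5]
tool_pos: [0.4703, -0.0051, 0.1962]
contact_force: [0.5, 0.1, 0.1]
tool_pos: [0.4704, -0.0051, 0.1952]
contact_force: [0.4, 0.3, 0.8]
```

```bash
for i in 1 2 3; do python3 -m pendant '[[1,[0,0,1],[0,0,0]],[1,[0,0,0],[0,0,0]]]'|grep -E "tool_pos|contact"; done
```

```text
tool_pos: [0.4704, -0.0051, 0.195]
contact_force: [-2.0, 0.7, 9.4]
tool_pos: [0.4704, -0.0051, 0.1948]
contact_force: [-4.0, 0.2, 18.7]
tool_pos: [0.4704, -0.0051, 0.1946]
contact_force: [-6.4, 0.0, 27.0]
```

```bash
python3 -m pendant '[[1,[0,0,-1],[0,0,0]],[1,[0,0,-0.8],[0,0,0]],[1,[0,0,0],[0,0,0]],[1,[0,0,0],[0,0,0]]]'
```

```text
clock: 20.75
tool_pos: [0.4704, -0.0051, 0.1949]
eef_rot: [0.059, 0.998, -0.0, 0.0]
contact_force: [-3.5, 0.2, 9.9]
opening: 0.444
finger_force: 60.0
```

```bash
python3 -m pendant '[[1,[0,0,0.3],[0,0,0]],[1,[0,0,0],[0,0,0]],[1,[0,0,0],[0,0,0]],[1,[0,0,0],[0,0,0]]]'
python3 - <<'E'
from plant import r,cams
import cv2,numpy as np
a=cams.snapshot("scene")["img"][150:270,280:420];b=cams.snapshot("wrist")["img"]
cv2.imwrite("pics/f.png",np.hstack([cv2.resize(a,(350,300),interpolation=2),cv2.resize(b,(450,300))])[:,:,::-1]);print(r.get_state()["contact_force"])
E
```

```text
clock: 21.25
tool_pos: [0.4704, -0.0051, 0.1949]
eef_rot: [0.059, 0.998, -0.0, 0.001]
contact_force: [-3.0, 0.5, 12.7]
opening: 0.444
finger_force: 60.0
[-3.82599958 -0.44001664 13.88848855]
```

View pics/f.png

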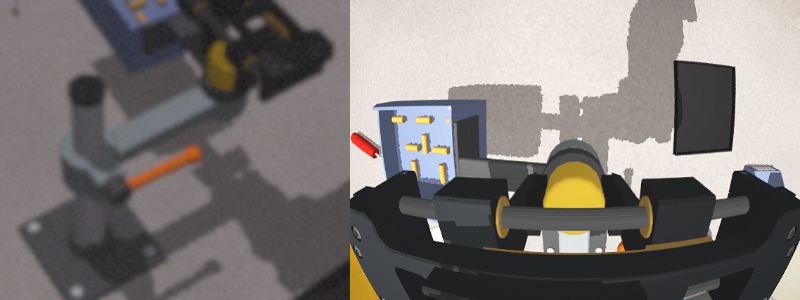

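The cap sits down on the hub at (220,70) in the left view, the lever is still flat, and the push reads about 12 N. I'm handing it in.

```bash
python3 -c "
from plant import r
print(r.finish_job())"
```

```text
the job is handed in; nothing more can be done
None
```

I swung the clamp lever down to its stop, pressed the yellow cap through the click until it was home on the hub, and handed the job in at about 21 s with the arm still bearing down at about 13 N; the arm's height on its post looked unchanged to within the 1–2 mm the cameras can show.

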